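# Secure the handset sample in the test cradle: fold the tab over and tuck it under the lip

## Robot

A 7-joint arm with a two-finger parallel gripper is mounted at the origin on the work surface. World frame = base frame: x ahead of the robot, y to its left, z up, the work surface at z = 0. Lengths are in m, angles in rad, forces in N, time in s.
With the tool pointing down it reaches from about 0.425 to 0.925 m from the base axis. Payload 6.8 kg.
Tool frame: the origin (TCP) lies at the very end of the fingers, on their centre line; the grasp point (between the pads) lies r.grasp_offset behind it (r.grasp_offset is the distance from the TCP to the grasp point, in m); z points along the fingers, y is the direction in which the jaws open and shut (so a half turn about z gives the same grasp; the last joint's range is limited). The gripper opens to 85 mm and grips with 20 to 120 N. Pads are 22 mm wide; open, the fingers measure 114 mm over their backs; the gripper's body (76 mm by 85 mm) begins 54 mm behind the grasp point. The pads swing forward as they close: fully open they stand 13 mm farther back than shut.
Start: joints at [-1.243, 0.477, 0.022, 1.555, -0.011, 1.109, -0.083], TCP at [0.285, 0.612, 0.231] pointing down, gripper open.
Joint ranges: [-2.96, 2.96], [-0.34, 2.1], [-1.41, 1.46], [0.24, 2.44], [-1.37, 4.51], [0.17, 1.92], [-2.96, 2.96]. Speed limits (rad/s): [2.39, 2.39, 3.14, 3.14, 3.14, 3.14, 3.14].

## Interface

Orientations are given as a rotation vector (axis times angle).
In Python, from bench import r gives the robot as it stands.
- The arm moves only by the shell command python3 -m jog 'ROWS' [FORCE]. ROWS is JSON, one flat list of numbers, 7 for each row, row after row: the turn, a rotation vector about the tool's x, y, z normalised to -1 to 1, where 1 is 180 degrees, then the shift along the tool's x, y, z normalised to -1 to 1, where 1 is 200 mm, then the opening, from 0 (shut) to 1 (fully open). In form: [wx, wy, wz, x, y, z, hand, wx, wy, wz, x, y, z, hand, ...]. A call has 1 to 12 rows; each row is the pose to reach, as a shift and turn from the pose measured when the call began, along the tool's axes at that moment, turning the shorter way round; what a row does not reach only later rows make up. A row lasts 1/10 s, in which the tool goes at most 50 mm and 8.59 degrees, less where a joint would pass 70% of its speed; a pose out of reach is approached as far as the arm can. A call with a number of a shift or a turn outside -1 to 1 is refused whole. A call with a gripper value outside its range is refused whole. The fingers move at their own pace and stop on an object; FORCE is the grip in N (left out, the last holds). Time passes only in rows, so rows that repeat a pose let the fingers close. It gives the time, the measured TCP pose, the force and the opening at its end, in the units of the state.
- r.get_obs(): the state, without advancing time (a new reading comes with each control period).
- r.grab_frame(name): name is "side" or "top"; returns the picture (384x512x3 uint8, red, green, blue); there is no depth.
- r.calibration(name): a dict with "K" (3x3 intrinsics, pixels), "origin" and "rotation" of the camera in the world. Camera axes: x right, y up, looking along -z (the intrinsics and any distortion apply to the point x, -y, -z); pixel columns grow to the right and rows downward; lengths in m; the calibration is good to about 2 mm. A picture is of the moment at which its call begins. calibration takes no time and is no camera call.
- r.hand_in(): hands the job in, once; it reports no verdict.
The state is a dict: "clock": time; "joints": joint angles; "qvel": joint speeds; "tau": joint torques, N m; "tcp_pos": TCP position; "orientation": TCP orientation; "contact_force": force on the tool from outside, world axes, zero at the start; "moment": the same for the moment, N m; "grip_width": finger opening in m.
Only numpy, scipy, OpenCV 4.12 (cv2) and the standard library are available. Lean on these libraries where they do the work, as an engineer would, in place of code of your own. Each camera call takes 0.05 s, during which the arm holds its last target.

## Task

Secure the handset sample in the test cradle: with the fingertips, push the standing metal tab over until it lies flat across the handset, then push it along by its ridge, fully home, so that its front edge is tucked beneath the retaining lip and it stays down by itself when you let go. Do it without force, do not pick anything up, and leave the handset lying in its place and everything else undisturbed.

Things in the scene. Friction and masses are not known exactly. Their poses are not given: they have to be found in the camera images.
- cradle: grey plastic test cradle screwed to the desk: base plate 240 (x) x 180 (y) x 12 mm thick, origin at the centre of its underside, z up. The metal tab is hinged near its -y side and folds over towards its +y side, where the retaining lip is. All sizes below are in this frame.
- tab (a joint): hinge of the metal tab, rad: 0 = lying flat over the handset (hard stop), 1.57 = standing upright, 2.15 = leaning back to its limit. A light spring pushes it open towards 1.9 (net about 0.06 N m opening torque when flat), so it comes up again if let go before it is tucked. Flat, its top face is 29 mm above the desk.
- tab_slide (a joint): how far the tab, with its hinge pin, has been pushed along the slotted hinge towards the lip (cradle +y), m: 0 = fully back, 0.018 = fully home with 14 mm of the tab beneath the lip (hard stop). Friction of about 3.5 N holds it where it is. The tab's edge clears the lip while folding down only below 0.004.
- tab_hinge (a point): centre of the hinge pin (8 mm diameter, along cradle x); at slide 0 it lies at cradle x 0, y -52, z 27 mm. The hinge ears either side stand at x +-40 to +-46 mm and reach z 38 mm.
- tab_edge (a point): middle of the tab's free edge, 105 mm from the hinge pin. The tab is an aluminium plate 44 mm wide (along cradle x), 4 mm thick, running straight out from the pin. The point moves with the tab.
- tab_ridge (a point): middle of the top of the push ridge: a straight bar 36 mm wide standing 8 mm above the tab's upper (outer) face, from 76 to 84 mm from the hinge pin. Between pin and ridge the face is free for a fingertip. The point moves with the tab.
- lip_edge (a point): lower corner of the retaining lip on the side facing the tab, at cradle x 0, y 57, z 33 mm: the lip is a shelf 90 mm wide reaching from y 57 to its wall at y 73 mm, underside at z 33, top at z 39 mm. The flat tab (z 25 to 29 mm) passes beneath with 4 mm to spare.
- handset: black slab-shaped handset sample, 138 (x) x 66 (y) x 10 mm, lying loose in the cradle under where the tab folds; origin at the centre of its underside, 12 mm above the desk; its top is at 22 mm
- adapter: bystander: brass coaxial adapter standing upright, 18 mm diameter, 28 mm high, on the cradle's base plate beyond the +x end of the handset; origin at the centre of its underside
- spacer: bystander: white plastic spacer block 26 x 50 x 16 mm on the cradle's base plate beyond the -x end of the handset; origin at the centre of its underside
- mouse: bystander: black computer mouse, 105 x 60 x 32 mm; origin at the centre of its underside
- mug: bystander: white mug, 80 mm diameter, 90 mm high; origin at the centre of its underside
- marker: bystander: blue marker pen lying down, 130 mm long, 12 mm thick; origin at the centre of its underside
- wrench: bystander: steel wrench lying flat; origin at its underside
- roll: bystander: roll of white paper standing on end, 90 mm diameter, 90 mm high; origin at the centre of its underside
- caps: bystander: clear jar, 56 mm diameter, 70 mm high; origin at the centre of its underside
There are look-alikes about, which are no part of the job. There is more than one size of the handset; the job needs the middle-sized.

How it is judged:
By the outcome, as a careful person would: the job done as asked, in the order asked, and still so for the second after the job is handed in, with the robot touching nothing.
It also fails if it takes over 38 s, if anything falls off the work surface, if the arm or the gripper's body presses on something with over 40 N, if the wrist force passes 120 N, or if a joint passes its speed limit or range.

## Working session

There is one attempt and no reset: what is moved stays moved. The work goes in short steps, Python scripts to look and compute and a shell command to move; the robot and the scene stay as the last step left them, time stands still between calls to the robot, and variables do not carry over. Pictures are saved under pics/ and viewed, and the job is handed in when it is done.

```bash
ls; mkdir -p pics; python3 - <<'E'
from bench import r
import cv2
o=r.get_obs();print(o)
print(r.grasp_offset)
for n in("side","top"):
    im=r.grab_frame(n);cv2.imwrite(f"pics/{n}0.png",im[:,:,::-1]);print(n,r.calibration(n))
E
```

```text
pics
{'clock': 0.0, 'joints': array([-1.24307475,  0.47777244,  0.02235299,  1.55642861, -0.01148055,
        1.10929286, -0.08307994]), 'qvel': array([ 1.06880988e-03,  9.44500316e-05,  8.41519056e-04, -5.97645509e-04,
        6.63859572e-04,  5.16211988e-04,  4.97025382e-04]), 'tau': array([ 1.38913429e-04, -5.96446502e+01,  1.60784382e+00, -2.81194371e+01,
        1.24342006e-02,  9.24818247e-03, -5.29479180e-06]), 'tcp_pos': array([0.28473653, 0.61136969, 0.23035416]), 'orientation': array([-6.79072026e-01, -3.06708393e+00,  2.76080782e-03]), 'contact_force': array([-0.14964162,  0.24252267,  0.1567442 ]), 'moment': array([-0.02983289,  0.00214531, -0.04196221]), 'grip_width': 0.08586942750824479}
0.0187
side {'K': array([[365.5311357 ,   0.        , 259.93991546],
       [  0.        , 365.5311357 , 188.58345518],
       [  0.        ,   0.        ,   1.        ]]), 'origin': array([0.50741294, 0.61893928, 0.80728963]), 'rotation': array([ 0.02174679, -1.05861578, -2.92289151])}
top {'K': array([[453.83643948,   0.        , 252.93071981],
       [  0.        , 453.83643948, 185.854022  ],
       [  0.        ,   0.        ,   1.        ]]), 'origin': array([ 0.44284765, -0.00688964,  1.44800147]), 'rotation': array([ 0.06041943, -0.03937412, -1.55273903])}
```

View pics/side0.png

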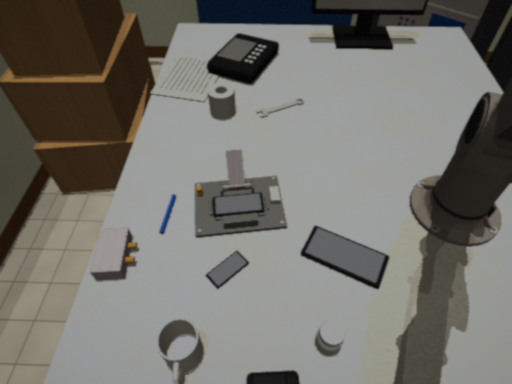

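View pics/top0.png

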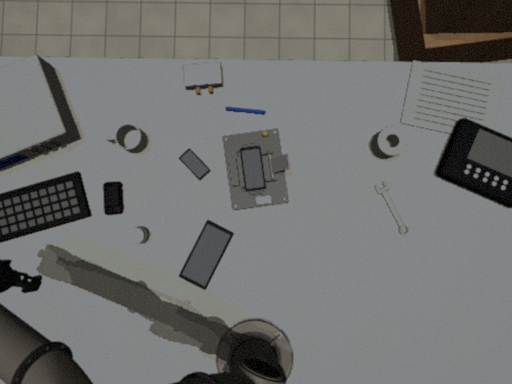

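```bash
python3 - <<'E'
import cv2
a=cv2.imread("pics/side0.png")[140:250,180:300];cv2.imwrite("pics/sz.png",cv2.resize(a,None,fx=6,fy=5.4,interpolation=cv2.INTER_CUBIC))
a=cv2.imread("pics/top0.png")[120:220,210:310];cv2.imwrite("pics/tz.png",cv2.resize(a,None,fx=6,fy=6,interpolation=cv2.INTER_CUBIC))
E
```

```text
(no output)
```

View pics/sz.png

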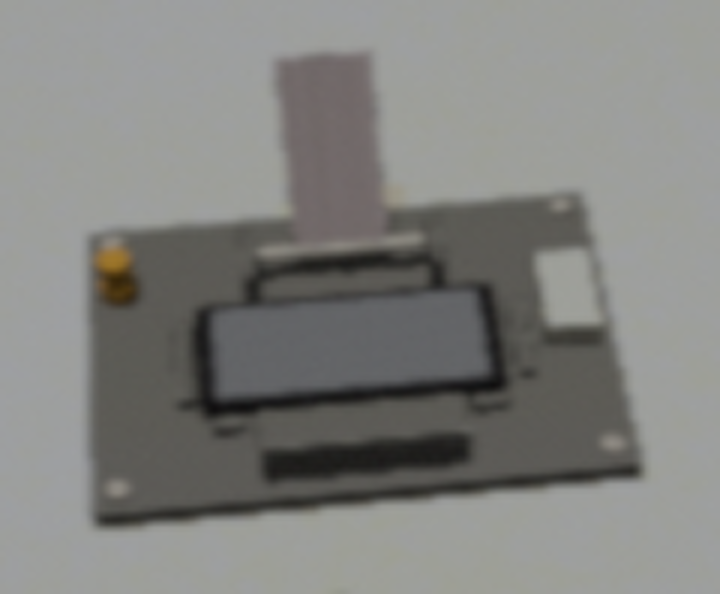

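View pics/tz.png

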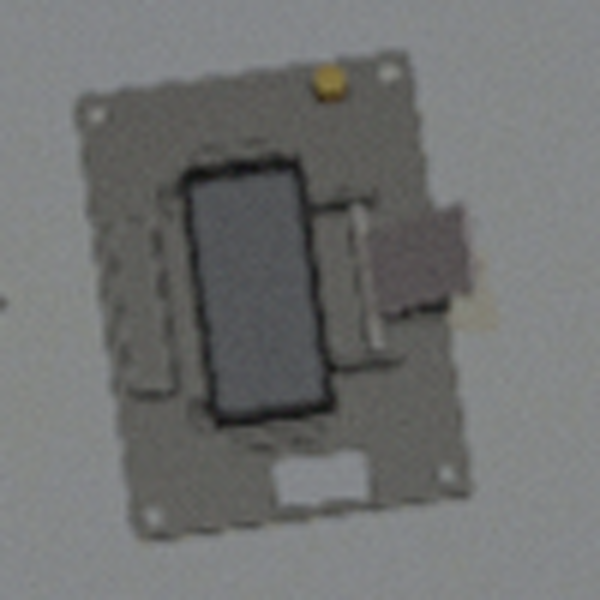

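```bash
cat > h.py <<'E'
import numpy as np,cv2
from scipy.spatial.transform import Rotation as R
from bench import r
def ray(n,p):
    c=r.calibration(n);K=c["K"];d=np.array([(p[0]-K[0,2])/K[0,0],-(p[1]-K[1,2])/K[1,1],-1.])
    return np.array(c["origin"]),R.from_rotvec(c["rotation"]).apply(d)
def onz(n,p,z):
    o,d=ray(n,p);return o+d*(z-o[2])/d[2]
def proj(n,P):
    c=r.calibration(n);q=R.from_rotvec(c["rotation"]).inv().apply(np.array(P)-c["origin"]);K=c["K"]
    return np.array([K[0,2]+K[0,0]*q[0]/-q[2],K[1,2]-K[1,1]*q[1]/-q[2]])
E
python3 - <<'E'
from h import *
T=[(80,100),(405,55),(468,492),(140,538)];S=[(92,237),(580,195),(640,468),(97,517)]
M=np.array([[.12,.09],[.12,-.09],[-.12,-.09],[-.12,.09]])
Sw=[0,1,2,3]
pt=np.array([onz("top",((u+.5)/6-.5+210,(v+.5)/6-.5+120),.012)[:2] for u,v in T])
# side order: (-y,+x),( -y,-x),(+y,-x),(+y,+x)
ps=np.array([onz("side",((u+.5)/6-.5+180,(v+.5)/5.4-.5+140),.012)[:2] for u,v in S])
Ms=np.array([[.12,-.09],[-.12,-.09],[-.12,.09],[.12,.09]])
def fit(A,B):
    a=A-A.mean(0);b=B-B.mean(0);th=np.arctan2((a[:,0]*b[:,1]-a[:,1]*b[:,0]).sum(),(a*b).sum())
    Rm=np.array([[np.cos(th),-np.sin(th)],[np.sin(th),np.cos(th)]]);t=B.mean(0)-Rm@A.mean(0)
    print(np.degrees(th),t,"scale",np.sqrt((b**2).sum()/(a**2).sum()),"res mm\n",((B-(A@Rm.T+t))*1e3).round(1))
fit(M,pt);fit(Ms,ps);fit(np.r_[M,Ms],np.r_[pt,ps])
E
```

```text
8.952823794934341 [0.58878311 0.00732778] scale 0.9761139863903129 res mm
 [[-1.9 -2.9]
 [-3.   2.2]
 [ 2.1  3.1]
 [ 2.8 -2.4]]
9.012441931017525 [0.58930043 0.01222963] scale 0.9818689320308938 res mm
 [[-2.3  1.5]
 [ 1.9  1.2]
 [ 2.8 -0.5]
 [-2.4 -2.2]]
8.982720503441822 [0.58904177 0.0097787 ] scale 0.9791335505239862 res mm
 [[-2.1 -5.4]
 [-3.3 -0.3]
 [ 1.7  0.7]
 [ 2.6 -4.8]
 [-2.   4. ]
 [ 2.2  3.6]
 [ 3.   1.9]
 [-2.2  0.3]]
```

```bash
cat >> h.py <<'E'
TH=np.radians(9.0);C=np.array([.589,.0098])
Rc=R.from_euler('z',TH)
def w(p): # cradle mm->world m
    return Rc.apply(np.array(p)/1e3)+[C[0],C[1],0]
def cr(P): return Rc.inv().apply(np.array(P)-[C[0],C[1],0])*1e3
def tri(p,q):
    o1,d1=ray("top",p);o2,d2=ray("side",q);A=np.c_[d1,-d2];s=np.linalg.lstsq(A,o2-o1,rcond=None)[0]
    a,b=o1+d1*s[0],o2+d2*s[1];return (a+b)/2,np.linalg.norm(a-b)*1e3
def st():
    o=r.get_obs();Rt=R.from_rotvec(o["orientation"]);m=Rt.as_matrix()
    print("t%.2f"%o["clock"],"cradle mm",cr(o["tcp_pos"]).round(1),"world",o["tcp_pos"].round(4),"F cr",Rc.inv().apply(o["contact_force"]).round(2),"grip",round(o["grip_width"],4))
    return o,Rt
def go(p): # shift needed to cradle point mm w/ tool x along cradle +y, down
    o,Rt=st();d=Rt.inv().apply(w(p)-o["tcp_pos"])/.2
    x=Rc.apply([0,1,0]);z=np.array([0,0,-1.]);T=R.from_matrix(np.c_[x,np.cross(z,x),z])
    print("turn",((Rt.inv()*T).as_rotvec()/np.pi).round(4),"shift",d.round(4))
E
python3 - <<'E'
from h import *
tz=lambda u,v:((u+.5)/6-.5+210,(v+.5)/6-.5+120)
sz=lambda u,v:((u+.5)/6-.5+180,(v+.5)/5.4-.5+140)
for a,b in(((465,207),(275,60)),((470,290),(372,55)),((360,203),(257,255)),((377,345),(425,240))):
    P,e=tri(tz(*a),sz(*b));print(cr(P).round(1),"gap",e.round(1))
im=[cv2.imread("pics/tz.png"),cv2.imread("pics/sz.png")]
pts=[(s*120,q*90,12) for s in(-1,1) for q in(-1,1)]+[(s*69,q*33,22) for s in(-1,1) for q in(-1,1)]+[(45,57,39),(-45,57,39),(45,73,39),(-45,73,39),(40,-52,38),(-40,-52,38)]
for p in pts:
    u,v=proj("top",w(p));cv2.circle(im[0],(int((u-210+.5)*6),int((v-120+.5)*6)),4,(0,0,255),1)
    u,v=proj("side",w(p));cv2.circle(im[1],(int((u-180+.5)*6),int((v-140+.5)*5.4)),4,(0,0,255),1)
for n,i in zip("ts",im): cv2.imwrite(f"pics/ov_{n}.png",i)
go([0,-140,230])
E
```

```text
[  20.7 -101.6  115.2] gap 3.7
[-21.7 -97.9 117.4] gap 1.4
[ 40.4 -54.5  22.6] gap 0.6
[-36.9 -52.3  26.2] gap 2.5
t0.10 cradle mm [-206.4  641.8  230.4] world [0.2847 0.6114 0.2304] F cr [ 0.25 -0.48 -1.11] grip 0.0855
turn [-4.000e-04  3.000e-04  3.113e-01] shift [-3.0401 -2.6655  0.0068]
```

View pics/ov_t.png

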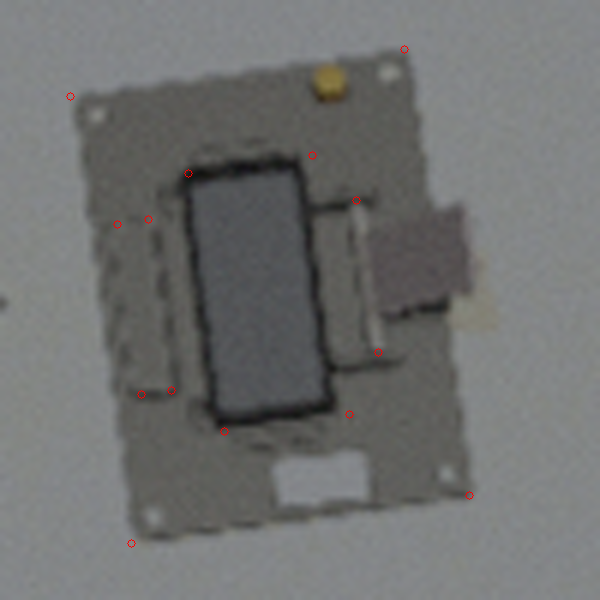

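View pics/ov_s.png

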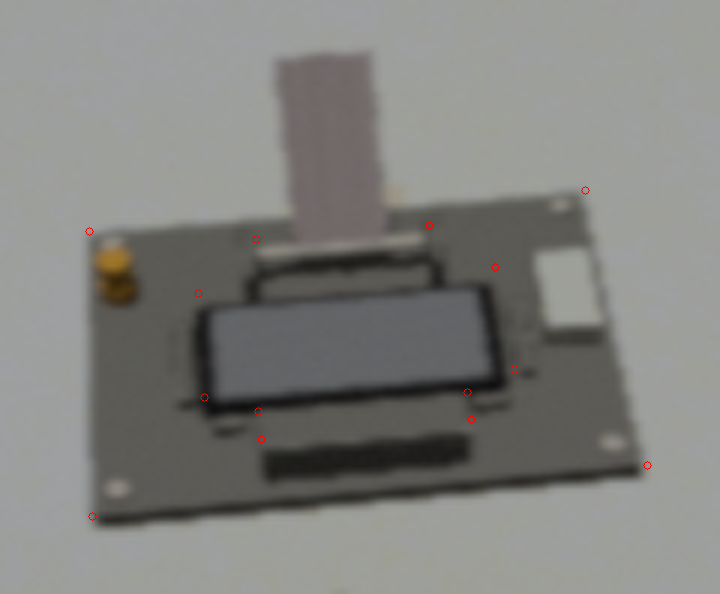

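```bash
python3 -m jog '[0,0,0.05,-0.2,-0.17,0,0, 0,0,0.1,-0.4,-0.34,0,0, 0,0,0.15,-0.6,-0.51,0,0, 0,0,0.2,-0.8,-0.68,0,0, 0,0,0.25,-1,-0.85,0,0, 0,0,0.3113,-1,-0.87,0,0, 0,0,0.3113,-1,-0.87,0,0, 0,0,0.3113,-1,-0.87,0,0]' 20; python3 -c "
from h import *
go([0,-150,230])"
```

```text
clock: 0.9
tcp_pos: [0.3927, 0.3685, 0.2306]
orientation: [2.042, 2.387, -0.003]
contact_force: [0.4, 0.1, 0.5]
grip_width: -0.0003
t0.90 cradle mm [-137.8  385.   230.6] world [0.3927 0.3685 0.2306] F cr [0.42 0.04 0.5 ] grip -0.0003
turn [-0.0004  0.0005 -0.0006] shift [-2.6735  0.6942  0.0066]
```

```bash
python3 -m jog '[0,0,0,-0.2,0.05,0,0, 0,0,0,-0.4,0.1,0,0, 0,0,0,-0.6,0.16,0,0, 0,0,0,-0.8,0.21,0,0, 0,0,0,-1,0.26,0,0, 0,0,0,-1,0.26,0,0]'
python3 -m jog '[0,0,0,-0.2,0.05,0,0, 0,0,0,-0.4,0.1,0,0, 0,0,0,-0.6,0.16,0,0, 0,0,0,-0.8,0.21,0,0, 0,0,0,-1,0.26,0,0, 0,0,0,-1,0.26,0,0]'; python3 -c "
from h import *
go([0,-150,90])"
```

```text
clock: 1.5
tcp_pos: [0.4769, 0.1734, 0.231]
orientation: [2.047, 2.379, -0.005]
contact_force: [-0.8, -0.3, -0.1]
grip_width: 0.0
clock: 2.1
tcp_pos: [0.5595, -0.0219, 0.2319]
orientation: [2.051, 2.372, -0.007]
contact_force: [-0.2, 0.2, -0.2]
grip_width: 0.0
t2.10 cradle mm [-34.1 -26.7 231.9] world [ 0.5595 -0.0219  0.2319] F cr [-0.16  0.26 -0.19] grip 0.0
turn [ 0.0001  0.0022 -0.0039] shift [-0.6095  0.1775  0.7139]
```

```bash
python3 -m jog '[0,0.002,-0.004,-0.2,0.06,0,0, 0,0.002,-0.004,-0.4,0.12,0,0, 0,0.002,-0.004,-0.61,0.178,0,0, 0,0.002,-0.004,-0.61,0.178,0.1,0, 0,0.002,-0.004,-0.61,0.178,0.3,0, 0,0.002,-0.004,-0.61,0.178,0.5,0, 0,0.002,-0.004,-0.61,0.178,0.71,0, 0,0.002,-0.004,-0.61,0.178,0.71,0, 0,0.002,-0.004,-0.61,0.178,0.71,0]'; python3 -c "
from h import *
go([0,-100,90])
for n in('side','top'): cv2.imwrite(f'pics/{n}1.png',cv2.resize(r.grab_frame(n)[100:260,170:330,::-1] if n=='side' else r.grab_frame(n)[110:230,200:320,::-1],(600,600),interpolation=cv2.INTER_CUBIC))"
```

```text
clock: 3.0
tcp_pos: [0.6127, -0.1372, 0.0908]
orientation: [-2.037, -2.391, 0.001]
contact_force: [0.5, -0.2, 0.3]
grip_width: 0.0002
t3.00 cradle mm [   0.4 -148.9   90.8] world [ 0.6127 -0.1372  0.0908] F cr [ 0.44 -0.22  0.29] grip 0.0002
turn [-0.0003  0.      0.0009] shift [ 0.2447 -0.0014  0.004 ]
```

View pics/side1.png

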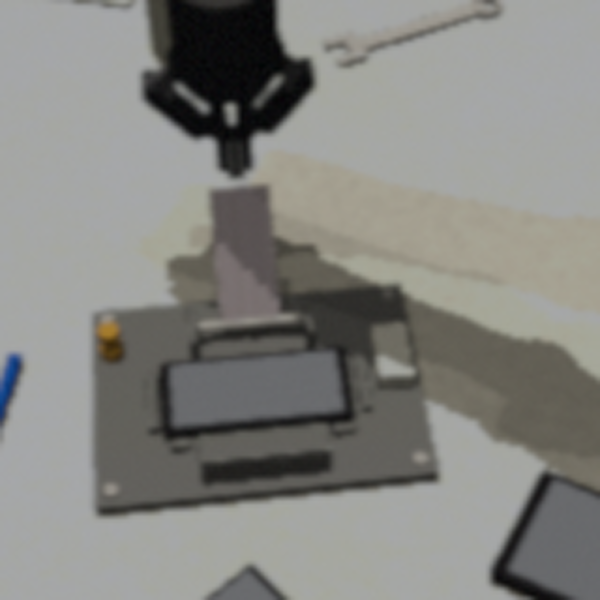

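View pics/top1.png

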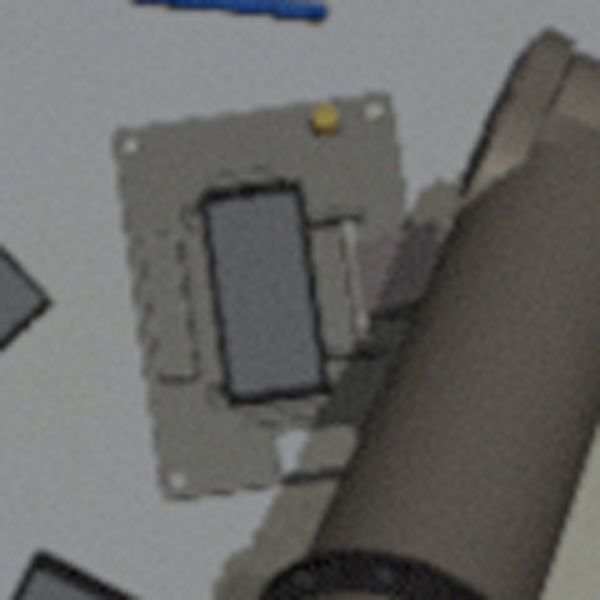

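```bash
python3 -m jog '[0,0,0.001,0.04,0,0,0, 0,0,0.001,0.08,0,0,0, 0,0,0.001,0.12,0,0,0, 0,0,0.001,0.15,0,0,0, 0,0,0.001,0.18,0,0,0, 0,0,0.001,0.21,0,0,0, 0,0,0.001,0.24,0,0,0, 0,0,0.001,0.27,0,0,0, 0,0,0.001,0.3,0,0,0, 0,0,0.001,0.33,0,0,0, 0,0,0.001,0.36,0,0,0, 0,0,0.001,0.36,0,0,0]'; python3 -c "
from h import *
go([0,-40,77])
for n in('side',): cv2.imwrite(f'pics/{n}2.png',cv2.resize(r.grab_frame(n)[100:260,170:330,::-1],(600,600),interpolation=cv2.INTER_CUBIC))"
```

```text
clock: 4.3
tcp_pos: [0.6029, -0.0658, 0.0929]
orientation: [2.039, 2.387, 0.003]
contact_force: [-0.0, 0.6, -0.4]
grip_width: 0.0001
t4.30 cradle mm [  1.9 -76.8  92.9] world [ 0.6029 -0.0658  0.0929] F cr [ 0.06  0.65 -0.39] grip 0.0001
turn [ 0.0011  0.0003 -0.    ] shift [ 0.1842 -0.0097  0.0792]
```

View pics/side2.png

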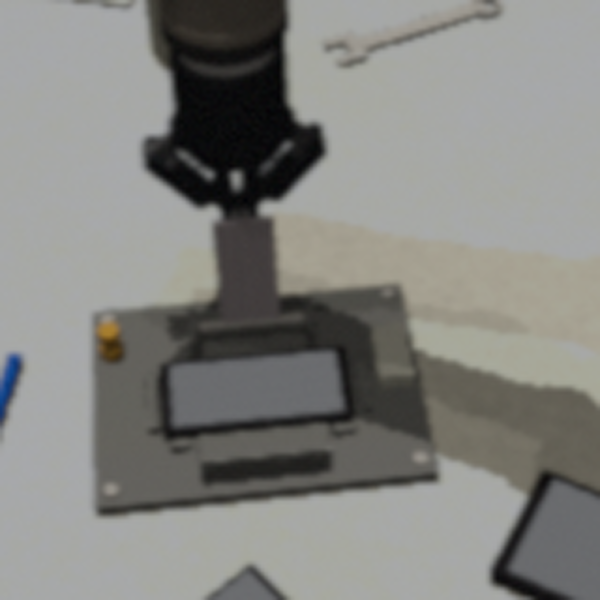

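```bash
python3 -m jog '[0,0,0,0.02,-0.005,0.01,0, 0,0,0,0.04,-0.01,0.02,0, 0,0,0,0.06,-0.01,0.03,0, 0,0,0,0.08,-0.01,0.04,0, 0,0,0,0.1,-0.01,0.05,0, 0,0,0,0.12,-0.01,0.06,0, 0,0,0,0.14,-0.01,0.07,0, 0,0,0,0.16,-0.01,0.08,0, 0,0,0,0.185,-0.01,0.08,0, 0,0,0,0.185,-0.01,0.08,0]'; python3 -c "
from h import *
go([0,-26,68]);go([0,-16,55])
for n in('side',): cv2.imwrite(f'pics/{n}3.png',cv2.resize(r.grab_frame(n)[100:260,170:330,::-1],(600,600),interpolation=cv2.INTER_CUBIC))"
```

```text
clock: 5.35
tcp_pos: [0.595, -0.0292, 0.0767]
orientation: [2.038, 2.388, 0.003]
contact_force: [-1.0, -0.7, 0.4]
grip_width: 0.0001
t5.35 cradle mm [ -0.1 -39.4  76.7] world [ 0.595  -0.0292  0.0767] F cr [-1.05 -0.54  0.39] grip 0.0001
turn [0.001  0.0002 0.0002] shift [0.0672 0.0006 0.0433]
t5.35 cradle mm [ -0.1 -39.4  76.7] world [ 0.595  -0.0292  0.0767] F cr [-1.05 -0.54  0.39] grip 0.0001
turn [0.001  0.0002 0.0002] shift [0.1172 0.0005 0.1082]
```

View pics/side3.png

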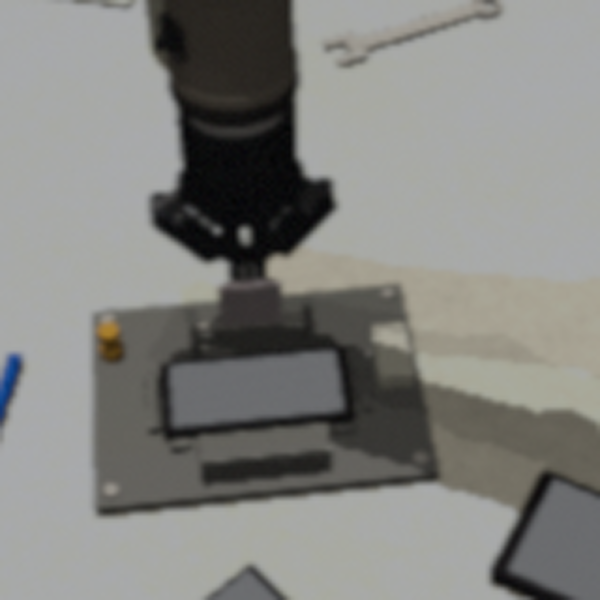

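```bash
python3 -m jog '[0,0,0,0.022,0,0.014,0, 0,0,0,0.045,0,0.028,0, 0,0,0,0.067,0,0.043,0, 0,0,0,0.084,0,0.065,0, 0,0,0,0.1,0,0.086,0, 0,0,0,0.117,0,0.108,0, 0,0,0,0.13,0,0.135,0, 0,0,0,0.14,0,0.155,0, 0,0,0,0.147,0,0.173,0, 0,0,0,0.147,0,0.173,0]'; python3 -c "
from h import *
go([0,-8,30])
for n in('side',): cv2.imwrite(f'pics/{n}4.png',cv2.resize(r.grab_frame(n)[100:260,170:330,::-1],(600,600),interpolation=cv2.INTER_CUBIC))"
```

```text
clock: 6.4
tcp_pos: [0.5904, -0.0005, 0.0416]
orientation: [2.038, 2.387, 0.002]
contact_force: [0.2, 0.0, 0.8]
grip_width: 0.0003
t6.40 cradle mm [ -0.3 -10.4  41.6] world [ 5.904e-01 -5.000e-04  4.160e-02] F cr [0.2  0.01 0.79] grip 0.0003
turn [0.0008 0.0003 0.0001] shift [0.012  0.0012 0.0579]
```

View pics/side4.png

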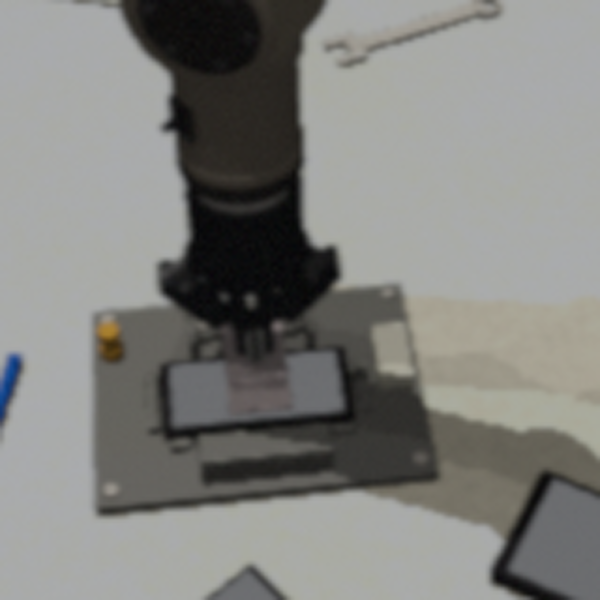

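```bash
python3 -m jog '[0,0,0,0.004,0,0.02,0, 0,0,0,0.006,0,0.035,0, 0,0,0,0.008,0,0.05,0, 0,0,0,0.008,0,0.058,0, 0,0,0,0.008,0,0.06,0, 0,0,0,0.008,0,0.06,0]'; python3 -c "
from h import *
go([0,2,29.6])
for n in('side',): cv2.imwrite(f'pics/{n}5.png',cv2.resize(r.grab_frame(n)[140:240,180:300,::-1],(720,600),interpolation=cv2.INTER_CUBIC))"
```

```text
clock: 7.05
tcp_pos: [0.5902, 0.0011, 0.0298]
orientation: [2.038, 2.387, 0.002]
contact_force: [0.5, 0.7, 0.9]
grip_width: -0.0003
t7.05 cradle mm [-0.2 -8.8 29.8] world [0.5902 0.0011 0.0298] F cr [0.6  0.59 0.93] grip -0.0003
turn [0.0008 0.0003 0.0001] shift [0.0542 0.0008 0.0012]
```

View pics/side5.png

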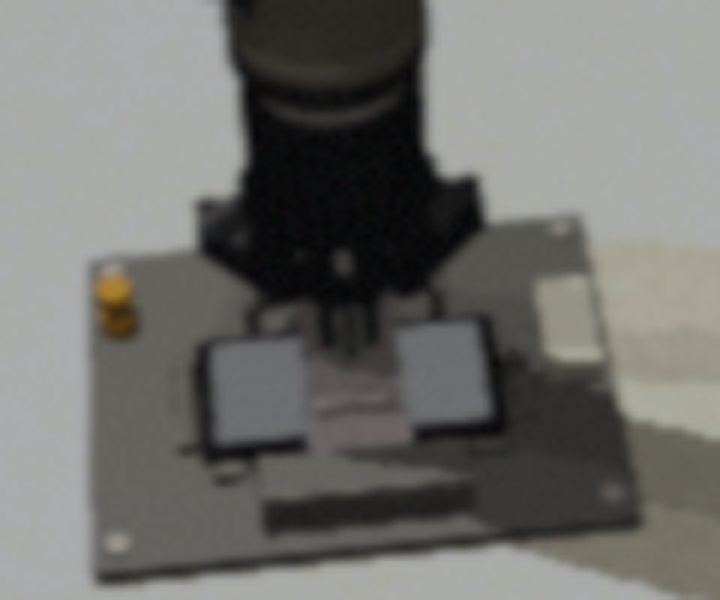

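```bash
python3 -m jog '[0,0,0,0.02,0,0.001,0, 0,0,0,0.04,0,0.001,0, 0,0,0,0.06,0,0.001,0, 0,0,0,0.08,0,0.001,0, 0,0,0,0.09,0,0.001,0, 0,0,0,0.1,0,0.001,0]';python3 -m jog '[0,0,0,0.01,0,0,0, 0,0,0,0.02,0,0,0, 0,0,0,0.03,0,0,0, 0,0,0,0.03,0,0,0]';  python3 -c "
from h import *
go([0,31,29.6])
for n in('side',): cv2.imwrite(f'pics/{n}6.png',cv2.resize(r.grab_frame(n)[140:240,180:300,::-1],(720,600),interpolation=cv2.INTER_CUBIC))"
```

```text
clock: 7.7
tcp_pos: [0.587, 0.0211, 0.0297]
orientation: [2.038, 2.388, 0.002]
contact_force: [1.2, -0.8, 0.3]
grip_width: -0.0
clock: 8.1
tcp_pos: [0.586, 0.0269, 0.0296]
orientation: [2.038, 2.387, 0.002]
contact_force: [0.2, -3.0, 0.2]
grip_width: -0.0001
t8.10 cradle mm [-0.3 17.4 29.6] world [0.586  0.0269 0.0296] F cr [-0.3  -2.98  0.18] grip -0.0001
turn [0.0008 0.0003 0.0001] shift [0.0682 0.0014 0.    ]
```

View pics/side6.png

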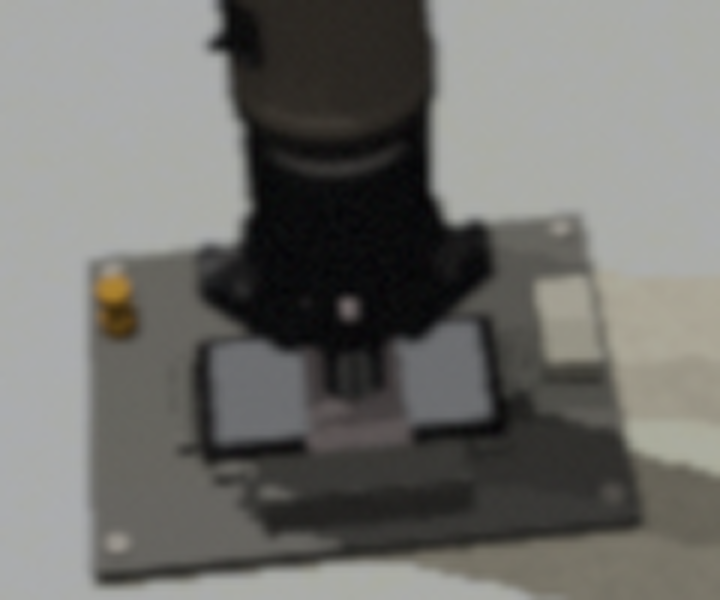

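```bash
for i in 1; do python3 -m jog '[0,0,0,0.01,0,0,0, 0,0,0,0.02,0,0,0, 0,0,0,0.03,0,0,0, 0,0,0,0.03,0,0,0]'; done; python3 -c "
from h import *
go([0,31,29.6])"; python3 -m jog '[0,0,0,0.01,0,0,0, 0,0,0,0.02,0,0,0, 0,0,0,0.03,0,0,0, 0,0,0,0.03,0,0,0]'; python3 -c "
from h import *
go([0,33,29.6])
for n in('side',): cv2.imwrite(f'pics/{n}7.png',cv2.resize(r.grab_frame(n)[140:240,180:300,::-1],(720,600),interpolation=cv2.INTER_CUBIC))"
```

```text
clock: 8.55
tcp_pos: [0.585, 0.0334, 0.0296]
orientation: [2.038, 2.388, 0.002]
contact_force: [-0.0, -2.5, 1.2]
grip_width: 0.0001
t8.55 cradle mm [-0.3 24.  29.6] world [0.585  0.0334 0.0296] F cr [-0.43 -2.45  1.15] grip 0.0001
turn [0.0008 0.0002 0.0003] shift [ 0.0352  0.0014 -0.    ]
clock: 8.95
tcp_pos: [0.5842, 0.0384, 0.0297]
orientation: [2.038, 2.387, 0.001]
contact_force: [1.3, -6.3, 0.1]
grip_width: -0.0001
t8.95 cradle mm [-0.3 29.  29.7] world [0.5842 0.0384 0.0297] F cr [ 0.26 -6.45  0.14] grip -0.0001
turn [0.0009 0.0006 0.0002] shift [0.0198 0.0013 0.0002]
```

View pics/side7.png

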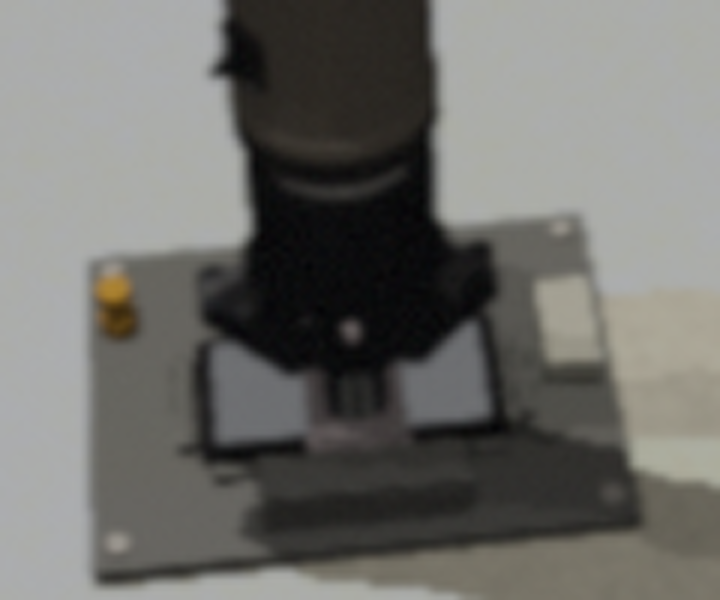

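```bash
python3 -m jog '[0,0,0,0.01,0,0,0, 0,0,0,0.015,0,0,0, 0,0,0,0.015,0,0,0]'; python3 -c "
from h import *
go([0,33,29.6])"
```

```text
clock: 9.3
tcp_pos: [0.5841, 0.0385, 0.0297]
orientation: [2.038, 2.382, -0.001]
contact_force: [1.9, -9.7, -0.7]
grip_width: -0.0002
t9.30 cradle mm [-0.3 29.1 29.7] world [0.5841 0.0385 0.0297] F cr [ 0.36 -9.83 -0.65] grip -0.0002
turn [ 0.0011  0.0017 -0.0006] shift [0.0197 0.0016 0.0006]
```

```bash
python3 -m jog '[0,0,0,-0.01,0,0,0, 0,0,0,-0.02,0,0,0, 0,0,0,-0.03,0,-0.01,0, 0,0,0,-0.03,0,-0.04,0, 0,0,0,-0.03,0,-0.1,0, 0,0,0,-0.03,0,-0.2,0, 0,0,0,-0.03,0,-0.4,0, 0,0,0,-0.03,0,-0.6,0, 0,0,0,-0.03,0,-0.8,0, 0,0,0,-0.03,0,-0.9,0]'
python3 -m jog '[0,0,0,-0.2,0,0,0, 0,0,0,-0.4,0,0,0, 0,0,0,-0.6,0,0,0, 0,0,0,-0.8,0,0,0, 0,0,0,-1,0,0,0, 0,0,0,-1,0,0,0, 0,0,0,-1,0,0,0]'; python3 -c "
from h import *
st()
S=r.grab_frame('side')[:,:,::-1];T=r.grab_frame('top')[:,:,::-1]
cv2.imwrite('pics/side8f.png',S);cv2.imwrite('pics/top8f.png',T)
S=cv2.resize(S[140:240,180:300],(720,600),interpolation=cv2.INTER_CUBIC)
for p in[(22,57,39),(-22,57,39),(18,52,37),(-18,52,37),(18,42,37),(-18,42,37)]:
    print(p,((proj('side',w(p))-[180,140]+.5)*6).round())
cv2.imwrite('pics/side8.png',S)
cv2.imwrite('pics/top8.png',cv2.resize(T[120:220,210:310],(600,600),interpolation=cv2.INTER_CUBIC))"
```

```text
clock: 10.3
tcp_pos: [0.5858, 0.0333, 0.2145]
orientation: [2.037, 2.38, 0.006]
contact_force: [0.6, -0.2, -0.3]
grip_width: 0.0003
clock: 11.0
tcp_pos: [0.6164, -0.1655, 0.2162]
orientation: [2.039, 2.377, 0.006]
contact_force: [0.8, 1.0, 0.1]
grip_width: -0.0001
t11.00 cradle mm [  -0.4 -177.4  216.2] world [ 0.6164 -0.1655  0.2162] F cr [0.99 0.84 0.12] grip -0.0001
(22, 57, 39) [312. 452.]
(-22, 57, 39) [414. 442.]
(18, 52, 37) [321. 445.]
(-18, 52, 37) [404. 436.]
(18, 42, 37) [319. 426.]
(-18, 42, 37) [402. 418.]
```

View pics/side8.png

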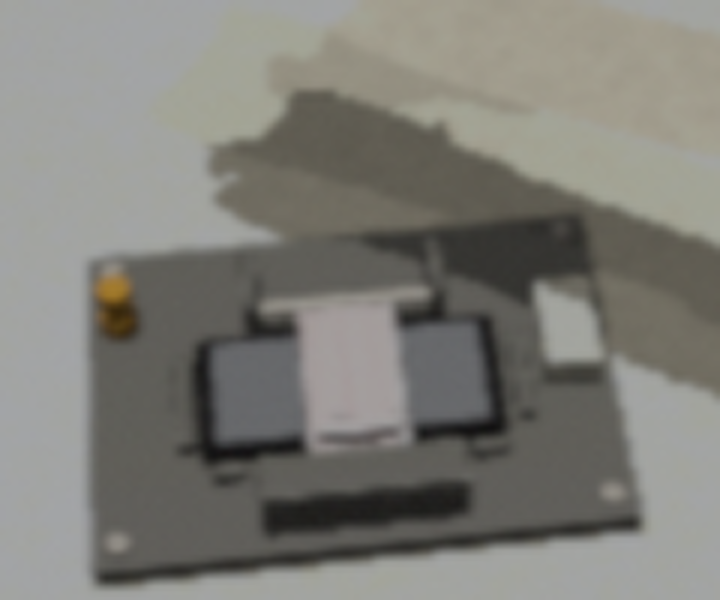

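View pics/top8.png

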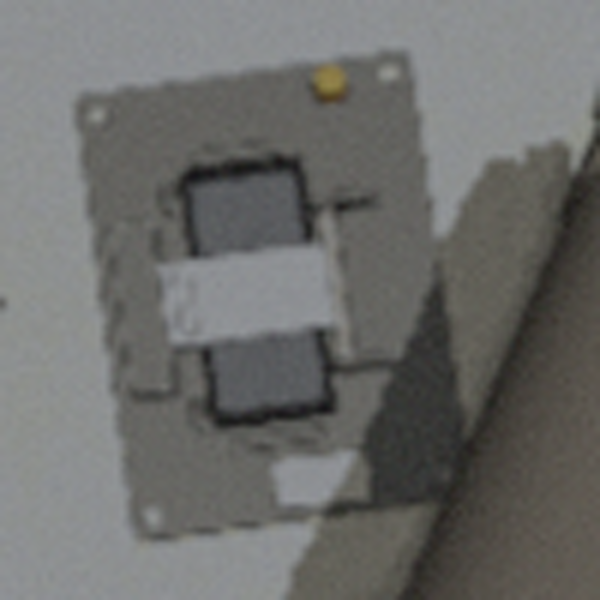

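View pics/side8f.png

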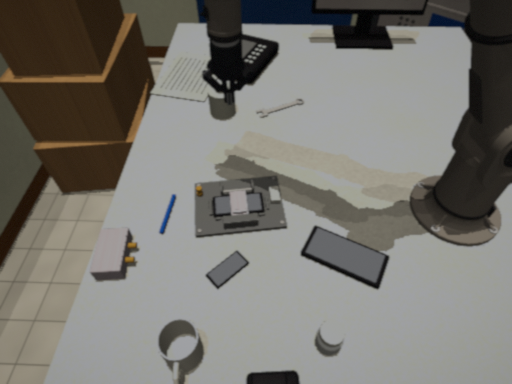

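```bash
python3 - <<'E'
from h import *
for n,(u0,v0) in(("side",(180,140)),("top",(210,120))):
  f=(6,6)
  ims=[cv2.imread(f"pics/{n}{k}.png")[v0:v0+100,u0:u0+120 if n=="side" else u0+100] for k in("0","8f")]
  cv2.imwrite(f"pics/cmp_{n}.png",cv2.resize(np.hstack([i[35:75,15:80] if n=="side" else i[25:75,40:80] for i in ims]),None,fx=6 if n=="side" else 9,fy=6 if n=="side" else 9,interpolation=cv2.INTER_CUBIC))
# profile along cradle y at x=+-33 (pin outside tab width), z=31
for k in("0","8f"):
  for n in("side","top"):
    im=cv2.cvtColor(cv2.imread(f"pics/{n}{k}.png"),cv2.COLOR_BGR2GRAY).astype(np.float32)
    ys=np.arange(-70,-15,1.);acc=0
    for x in np.arange(26,37,1.):
      for s in(-1,1):
        uv=np.array([proj(n,w((s*x,y,31))) for y in ys],np.float32)
        acc=acc+cv2.remap(im,uv[:,0].reshape(1,-1),uv[:,1].reshape(1,-1),cv2.INTER_LINEAR)[0]/22
    i=int(acc.argmax());sel=acc>acc.max()-25;print(k,n,"peak y",ys[i],"centroid",round(float((ys*sel*(acc-acc.max()+25)).sum()/(sel*(acc-acc.max()+25)).sum()),1))
E
```

```text
0 side peak y -49.0 centroid -51.3
0 top peak y -52.0 centroid -52.0Traceback (most recent call last):
  File "<stdin>", line 13, in <module>
  File "h.py", line 10, in proj
    c=r.calibration(n);q=R.from_rotvec(c["rotation"]).inv().apply(np.array(P)-c["origin"]);K=c["K"]
ValueError: time passes only in moves, steps and waits
```

```bash
ls pics
```

```text
cmp_side.png
cmp_top.png
ov_s.png
ov_t.png
side0.png
side1.png
side2.png
side3.png
side4.png
side5.png
side6.png
side7.png
side8.png
side8f.png
sz.png
top0.png
top1.png
top8.png
top8f.png
tz.png
```

View pics/cmp_top.png

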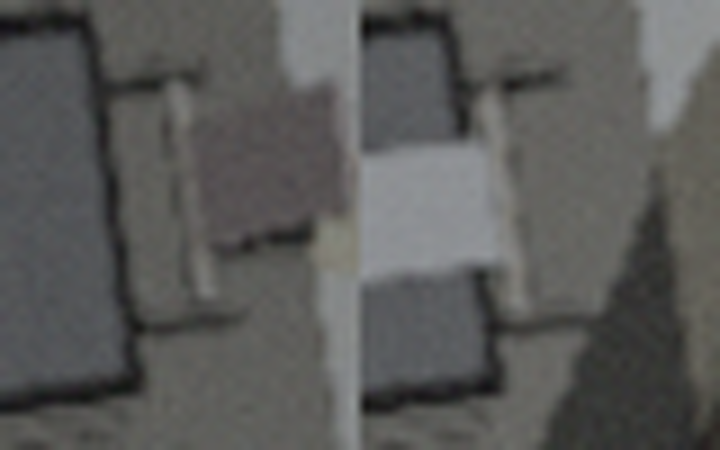

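```bash
python3 - <<'E'
import h
from h import *
cal={n:r.calibration(n) for n in("side","top")}
class D: calibration=staticmethod(lambda n:cal[n])
h.r=D
for n in("side","top"):
  for k in("0","8f"):
    im=cv2.cvtColor(cv2.imread(f"pics/{n}{k}.png"),cv2.COLOR_BGR2GRAY).astype(np.float32)
    ys=np.arange(-62,-26,.5)
    for s in(1,-1):
      acc=0
      for x in np.arange(26,37,1.):
        uv=np.array([proj(n,w((s*x,y,31))) for y in ys],np.float32)
        acc=acc+cv2.remap(im,uv[:,0].reshape(1,-1),uv[:,1].reshape(1,-1),cv2.INTER_LINEAR)[0]/11
      i=int(acc.argmax());q=np.clip(acc-acc.max()+25,0,None)[max(0,i-12):i+13];print(n,k,s,"peak",ys[i],"centroid",round(float((ys[max(0,i-12):i+13]*q).sum()/q.sum()),1))
E
```

```text
side 0 1 peak -49.5 centroid -49.8
side 0 -1 peak -49.5 centroid -50.1
side 8f 1 peak -34.0 centroid -33.4
side 8f -1 peak -34.0 centroid -33.3
top 0 1 peak -53.5 centroid -53.2
top 0 -1 peak -52.0 centroid -53.0
top 8f 1 peak -35.5 centroid -35.5
top 8f -1 peak -36.0 centroid -35.5
```

```bash
python3 -c "
from h import *
st();r.hand_in()"
```

```text
t11.10 cradle mm [   0.5 -174.8  215.7] world [ 0.6168 -0.1627  0.2157] F cr [-1.06  0.51  0.25] grip 0.0001
the job is handed in; nothing more can be done
```

I folded the tab flat with the closed fingertips. I then pushed it by its ridge until it hit its stop, backed the fingers off and handed the job in at about 11 s.

- **Fully home:** in the last push the fingertip moved only 0.1 mm while the force rose from 6.5 N to 9.8 N. That is well above the 3.5 N slide friction, so I took it as the hard stop. It was the highest force I read during the job.
- **Tucked and staying down:** the final pictures, taken with the arm clear, show the tab still flat with its ridge right against the lip.
- **Nothing else disturbed:** by eye, the handset, adapter and spacer are where they were, and I saw nothing moved elsewhere on the desk.
- **Disagreements:** the images put the hinge-pin travel at about 16.6 mm (side) and 17.6 mm (top), against 18 mm nominal. The two cameras also differed by about 5 mm on the cradle's y position, so I relied on the contact forces for the final push. I did not push a second time to confirm the stop.

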